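Set the desk-light brightness by its thumbwheel and store it

ROBOT

A 6-joint arm with a two-finger parallel gripper is mounted at the origin on a cart in front of the work surface, level with it; the furniture and walls round the work are solid. World frame = base frame: x ahead of the robot, y to its left, z up, the work surface at z = 0. Lengths are in m, angles in rad, forces in N, time in s.
With the tool pointing down it reaches from about 0.3 to 0.825 m from the base axis. Payload 5.4 kg.
Tool frame: the origin (TCP) lies on the centre line of the jaws, within the pads' length; the fingertips stand 25 mm ahead of it and the grasp point (between the pads) lies 6 mm ahead of it; z points along the fingers, y is the line along which they close (so a half turn about z gives the same grasp; the last joint's range is limited). The gripper opens to 92 mm and grips with 3 to 60 N. Pads are 20 mm wide; open, the fingers measure 128 mm over their backs; the gripper's body (75 mm by 189 mm) begins 69 mm behind the grasp point.
Start: joints at [-1.389, 0.158, 1.597, -0, 1.386, -0.21], TCP at [0.22, -0.531, 0.24] pointing down, gripper open.
Joint ranges: [-2.91, 2.91], [-0.94, 2.29], [0.18, 2.7], [-1.29, 4.43], [0.17, 2.64], [-3, 3]. Speed limits (rad/s): [2.57, 2.57, 3.14, 3.14, 3.14, 3.14].

INTERFACE

Orientations are given as [roll, pitch, yaw] about the fixed x, y, z axes, in that order (R = Rz(yaw) Ry(pitch) Rx(roll)).
In Python, from cell import r gives the robot as it stands.
- The arm moves only by the tool play_rows, never from a script. Its argument "commands" is one flat list of numbers, 7 for each row, row after row: the shift along the world's x, y, z in units of 40 mm (1.0 is 40 mm), then the turn, a rotation vector about the world's x, y, z in units of 5 degrees (1.0 is 5 degrees), then the closure, from 0 (fully open) to 1 (shut). In form: [x, y, z, wx, wy, wz, grip, x, y, z, wx, wy, wz, grip, ...]. A call has 1 to 12 rows; each row shifts and turns the commanded pose from where the row before left it; what a row does not reach is not made up. A row lasts 1/12 s, in which the tool goes at most 41.7 mm and 7.16 degrees, less where a joint would pass 70% of its speed; a pose out of reach is approached as far as the arm can. A call is refused whole if a number of a shift passes 1 or a number of a turn 1, either way. A call with a gripper value outside its range is refused whole. The fingers move at their own pace and stop on an object; "newtons" is the grip in N (left out, the last holds). Time passes only in rows, so rows that do not move let the fingers close. It gives the time, the measured TCP pose, the force, the opening and the grip force at its end, in the units of the state.
- r.get_obs(): the state, without advancing time (a new reading comes with each control period).
- r.capture(name): name is "scene" or "top"; returns a dict with "image" (420x560x3 uint8, red, green, blue), "z_map" (420x560 float32, m along the optical axis (not along the pixel's ray), 0 where there is no reading), "K" (3x3 intrinsics, pixels), "R" (3x3) and "t" (3): a world point X has camera coordinates R X + t. Camera axes: x right, y down, z forward; pixel columns grow to the right and rows downward; lengths in m; the calibration is good to about 2 mm. A picture is of the moment at which its call begins.
- r.close_job(): hands the job in; it is judged then, once.
Trained networks look in a picture, given as the dict that the camera call returned (one of the last four; its "shot" number tells which), for a name from the list of things; names that differ only in an ending like _2 or _b are one class to them, and where a whole thing is asked for, a point or a joint stands for the part that bears it (a point fixed in the world has none). Each returns a list of dicts, best first, with "confidence" (0 to 1); they miss things now and then, are a little off and sometimes report something else, mostly with a low value. They report only what shows in the picture. A call takes as long as a camera call.
- r.recognise(picture, name): "centre" ([column, row] in pixels, amid what is visible of it).
- r.pinpoint(picture, name): "centre" ([column, row] in pixels: a listed point, or the origin of a listed thing).
The state is a dict: "clock": time; "joints": joint angles; "qd": joint speeds; "tau": joint torques, N m; "eef_pos": TCP position; "tcp_rot": TCP orientation; "force": force on the tool from outside, world axes, zero at the start; "wrist_torque": the same for the moment, N m; "width": finger opening in m; "grasp_force": force on a finger pad.
Only numpy, scipy, OpenCV 4.12 (cv2) and the standard library are available. Lean on these libraries where they do the work, as an engineer would, in place of code of your own. Each camera call takes 0.05 s, during which the arm holds its last target. There are 200 camera calls.

TASK

Roll the thumbwheel that peeps out of the slot in the desk-light console, stroking it gently with a fingertip, until the yellow pointer in the scale window stands at the orange tab (not the blue one). Then press the green button down to store that brightness and let go of it, leaving the setting at the orange tab. Never press hard on anything, do not press the green button while the pointer is elsewhere, and leave the things around the console where they are.

Things in the scene. Friction and masses are not known exactly. Their poses are not given: they have to be found in the camera images.
- console: Desk-light console, a flat black box with an aluminium panel on top, fixed to the desk: 130 (x) x 180 (y) x 56 mm high. Origin: centre of its underside; at yaw 0 its own x points away from the robot, y to the left. In its frame the panel surface is z = 56 mm. It turns a little about the vertical from case to case.
- wheel_slot (a point): Centre of the wheel's slot, on the panel (console frame x -18, y 0, z 56 mm); slot 13 mm wide (x), 46 mm long (y). The black ribbed thumbwheel (50 mm diameter, 9 mm thick, axle along console x) stands out of it; its crown lies right above this point, 4 to 10 mm over the panel: that height differs from console to console and is not measured, so feel for it.
- thumbwheel (a joint): Wheel angle, rad; grows as the crown goes to console +y. Turning takes 2 N along the rim; it stays where left. The axle is sprung: gives from 1.5 N, then 9 N per mm, to a stop after 1.7 mm. Pressed with less than 3 N it slips, 5 to 9 N drives it well; more than 14 N on anything is too hard. One stroke turns it by about a fingertip's width, so lift, go back, repeat.
- pointer (a joint): Position of the yellow pointer along the scale, m, 0 at mid-scale, growing towards console +y; range -0.036 to 0.036. Geared to the thumbwheel: 14 mm per rad, 0.56 mm per mm of rim, to +y when the crown is dragged to +y. It starts near mid-scale and is out of reach of fingers.
- pointer_tip (a point): Far end of the yellow pointer (2.5 mm wide, 11 mm long along x, sunk in the 96 x 12 mm scale window at the panel's far half), 0 to 7 mm below the panel surface; moves along console y (console frame x 40 mm, y = the pointer's position).
- tab_orange: Orange tab, 6 mm wide (y), 6 mm high, fixed on the panel at the far edge of the scale window: the wanted brightness. Origin: middle of its width, on the panel; axes as the console's. It stands 16 to 32 mm to one side or the other of mid-scale.
- tab_blue: Blue tab of the same shape, on the other side of mid-scale: another user's brightness, not wanted.
- store_button_top (a point): Centre of the top of the green round store button (22 mm diameter), in a black collar at the right of the panel: console frame x -18, y -60, z 70 mm when up (14 mm over the panel, its collar 4 mm over the panel).
- store_button (a joint): Travel of the green button, m: 0 up, 0.006 fully down, sprung (1.5 N to start, 5 N fully down). It stores when it is down by more than 0.0045; it counts as touched from 0.003.
- glue_stick: Loose glue stick standing upright, 26 mm diameter, 92 mm high, left of the console. Origin: centre of its foot. Leave alone.
- stapler: Loose dark blue stapler, 30 x 132 x 46 mm, left of the console; origin: centre of its underside. Leave alone.
- sticky_pad: Loose yellow block of sticky notes, 75 x 75 x 28 mm, right of the console; origin: centre of its underside. Leave alone.

How it is judged:
By the outcome, as a careful person would: the job done as asked, in the order asked, and still so for the second after the job is handed in, with the robot touching nothing.
It also fails if it takes over 48 s, if anything falls off the work surface, if the arm or the gripper's body presses on something with over 40 N, if the wrist force passes 120 N, or if a joint passes its speed limit or range.

## Working session

There is one attempt and no reset: what is moved stays moved. The work goes in short steps, Python scripts to look and compute and a tool call to move; the robot and the scene stay as the last step left them, time stands still between calls to the robot, and variables do not carry over. Pictures are saved under pics/ and viewed, at most 10 in all, crops included, and the job is handed in when it is done.

Besides the shell and the picture viewer there is one more tool, called after ">>>" by a JSON object that holds its "op" and its "data". play_rows: Moves the arm, as the interface text tells. Its arguments: {"type":"object","properties":{"commands":{"type":"array"},"newtons":{"type":"number"}},"required":["commands"]}

```bash
mkdir -p pics; ls; cat > h.py <<'E'
from cell import r
import numpy as np, cv2
def ray_z(p,uv,z):
    K,R,t=map(np.array,(p["K"],p["R"],p["t"]))
    d=R.T@np.linalg.inv(K)@np.array([uv[0],uv[1],1.]); c=-R.T@t
    return c+d*(z-c[2])/d[2]
def proj(p,X):
    q=np.array(p["R"])@np.array(X)+np.array(p["t"]); q=np.array(p["K"])@q; return q[:2]/q[2]
def save(p,name,crop=None,s=1):
    im=p["image"][:,:,::-1]
    if crop: im=im[crop[1]:crop[3],crop[0]:crop[2]]
    cv2.imwrite("pics/"+name,cv2.resize(im,None,fx=s,fy=s,interpolation=cv2.INTER_CUBIC))
E
python3 - <<'E'
from h import *
for n in ("top","scene"):
    p=r.capture(n); save(p,n+"1.png")
    print(n,np.round(-np.array(p["R"]).T@p["t"],3),p["K"][0][0])
    for k,z in (("console",0),("wheel_slot",.056),("pointer_tip",.053),("tab_orange",.056),("tab_blue",.056),("store_button_top",.07),("glue_stick",0),("stapler",0),("sticky_pad",0)):
        for d in r.pinpoint(p,k)[:1]: print(k,np.round(d["centre"],1),round(d["confidence"],2),np.round(ray_z(p,d["centre"],z),4))
o=r.get_obs();print(o)
E
```

```text
pics
top [ 0.487 -0.043  1.091] 504.00770529866566
console [290.4 227. ] 0.94 [ 0.5196 -0.0756  0.    ]
wheel_slot [291.4 235.2] 0.81 [ 0.5011 -0.0756  0.056 ]
tab_orange [298.9 204. ] 0.39 [ 0.565  -0.0924  0.056 ]
tab_blue [234.7 253.1] 0.49 [0.4669 0.0409 0.056 ]
store_button_top [321.3 232.9] 0.54 [ 0.5045 -0.1358  0.07  ]
glue_stick [232.  201.3] 0.44 [0.5777 0.05   0.    ]
stapler [231.1 252.6] 0.56 [0.467  0.0532 0.    ]
sticky_pad [365.5 215.2] 0.57 [ 0.5422 -0.2392  0.    ]
scene [-0.028  0.643  0.645] 529.68416821018
console [293.1 244. ] 0.75 [ 0.5157 -0.0801  0.    ]
wheel_slot [299.1 224.1] 0.89 [ 0.5026 -0.0795  0.056 ]
tab_orange [280.2 207.3] 0.57 [ 0.5724 -0.1035  0.056 ]
tab_blue [266.4 217.8] 0.38 [ 0.5669 -0.0527  0.056 ]
store_button_top [317.4 207.3] 0.57 [ 0.501 -0.138  0.07 ]
glue_stick [231.2 264.6] 0.66 [0.5627 0.0567 0.    ]
stapler [270.1 286.5] 0.76 [0.4622 0.0556 0.    ]
sticky_pad [328.7 209.8] 0.84 [ 0.5395 -0.2419  0.    ]
{'clock': 1.0, 'joints': array([-1.38915470e+00,  1.58383840e-01,  1.59701667e+00, -4.13574004e-05,
        1.38619731e+00, -2.10126668e-01]), 'qd': array([ 0.00118822,  0.00064631,  0.00029913,  0.00129147, -0.00035947,
       -0.00299201]), 'tau': array([-9.94136499e-04, -3.85586107e+01, -3.22363937e+01,  6.99260132e-02,
        3.09946854e-02, -2.83244771e-05]), 'eef_pos': array([ 0.2194988 , -0.53142954,  0.23960187]), 'tcp_rot': array([-3.14157912e+00,  3.86820668e-05,  3.91775887e-01]), 'force': array([-0.50816686, -0.56023849, -0.59409803]), 'wrist_torque': array([ 0.03085621,  0.0067606 , -0.08471509]), 'grasp_force': 0.0, 'width': 0.0920520860445372}
```

```bash
python3 - <<'E'
import cv2,numpy as np
a=cv2.imread("pics/top1.png")[170:280,220:400]; b=cv2.imread("pics/scene1.png")[170:300,220:360]
a=cv2.resize(a,(790,483),interpolation=3); cv2.imwrite("pics/c1.png",a)
cv2.imwrite("pics/c2.png",cv2.resize(b,None,fx=4.5,fy=4.5,interpolation=3))
E
```

```text
(no output)
```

View pics/c1.png

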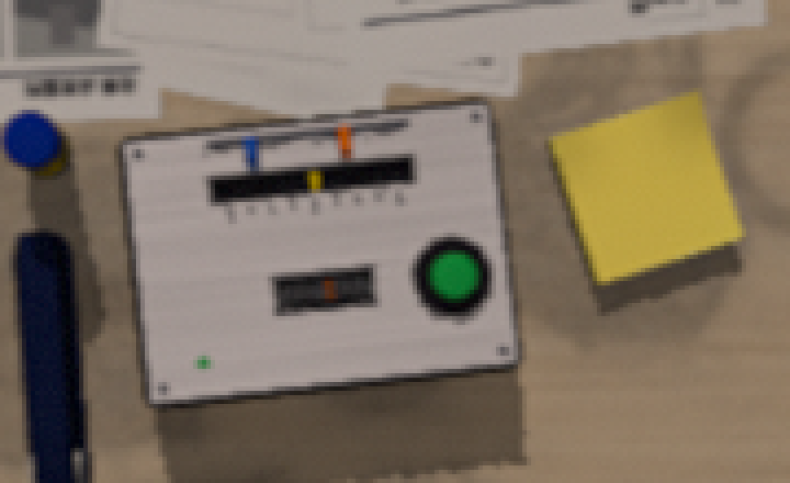

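View pics/c2.png

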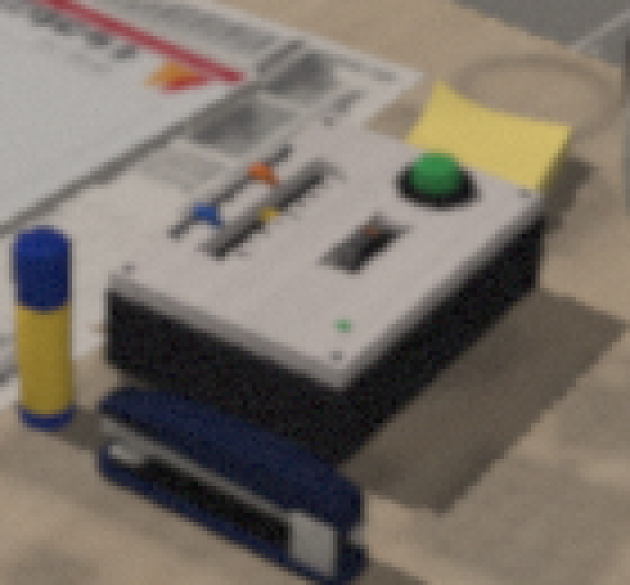

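```bash
cat > m.py <<'E'
from h import *
def measure(n=4, yaw=None, verbose=True):
    ims=[];
    for _ in range(n): p=r.capture("top"); ims.append(p["image"].astype(float))
    im=np.mean(ims,0).astype(np.float32); sub=im[170:280,220:400]
    big=cv2.resize(sub,None,fx=8,fy=8,interpolation=cv2.INTER_CUBIC).clip(0,255).astype(np.uint8)
    uv=lambda q:((np.array(q)+.5)/8-.5)+[220,170]
    hsv=cv2.cvtColor(big,cv2.COLOR_RGB2HSV)
    def blob(lo,hi,box):
        m=cv2.inRange(hsv,lo,hi); x0,y0,x1,y1=[int((v-o)*8) for v,o in zip(box,(220,170,220,170))]
        k=np.zeros_like(m);k[y0:y1,x0:x1]=m[y0:y1,x0:x1]
        n,l,s,c=cv2.connectedComponentsWithStats(k)
        if n<2: return None,0
        i=1+np.argmax(s[1:,4]); return uv(c[i]),s[i,4]/64
    out={}
    out["green"]=(blob((50,120,60),(85,255,255),(305,215,340,250)),.07)
    out["orange"]=(blob((3,130,120),(18,255,255),(262,190,320,208)),.059)
    out["blue"]=(blob((100,110,80),(125,255,255),(262,190,320,215)),.059)
    out["yellow"]=(blob((22,120,100),(36,255,255),(262,200,320,220)),.0525)
    W={}
    for k,((c,a),z) in out.items():
        if c is None: print(k,"none"); continue
        W[k]=ray_z(p,c,z)
        if verbose: print(k,np.round(c,2),round(a,1),np.round(W[k],4))
    m=((hsv[...,1]<45)&(hsv[...,2]>120)).astype(np.uint8)
    m=cv2.morphologyEx(m,cv2.MORPH_OPEN,np.ones((25,25),np.uint8))
    n,l,s,c=cv2.connectedComponentsWithStats(m); i=l[int((222-170)*8),int((290-220)*8)]
    if i:
        k=max(cv2.findContours((l==i).astype(np.uint8),0,2)[0],key=cv2.contourArea)
        b=np.array([ray_z(p,uv(q),.056)[:2] for q in cv2.boxPoints(cv2.minAreaRect(k))]); print("panel",np.round(b,4).tolist(),np.round(b.mean(0),4))
    return p,W
E
python3 - <<'E'
from m import *
measure()
E
```

```text
green [322.99 232.2 ] 95.7 [ 0.5058 -0.1393  0.07  ]
orange [298.07 201.2 ] 15.2 [ 0.5706 -0.0907  0.059 ]
blue [276.78 203.68] 14.2 [ 0.5663 -0.0468  0.059 ]
yellow [291.25 210.81] 8.9 [ 0.5514 -0.0765  0.0525]
panel [[0.5707, 0.0133], [0.5866, -0.1591], [0.4648, -0.1692], [0.4494, 0.0017]] [ 0.5179 -0.0783]
```

>>> {"op": "play_rows", "data": {"commands": [0.44, 0.73, 0, 0, 0, -0.285, 1, 0.44, 0.73, 0, 0, 0, -0.285, 1, 0.44, 0.73, 0, 0, 0, -0.285, 1, 0.44, 0.73, 0, 0, 0, -0.285, 1, 0.44, 0.73, 0, 0, 0, -0.285, 1, 0.44, 0.73, 0, 0, 0, -0.285, 1, 0.44, 0.73, 0, 0, 0, -0.285, 1, 0.44, 0.73, 0, 0, 0, -0.285, 1, 0.44, 0.73, 0, 0, 0, -0.285, 1, 0.44, 0.73, 0, 0, 0, -0.285, 1, 0.44, 0.73, 0, 0, 0, -0.285, 1, 0.44, 0.73, 0, 0, 0, -0.285, 1], "newtons": 5}}

```text
clock: 2.2
eef_pos: [0.4314, -0.1795, 0.2399]
tcp_rot: [3.141, -0.001, 0.092]
force: [0.1, 0.1, -0.4]
width: 0.014
grasp_force: 0.0
```

>>> {"op": "play_rows", "data": {"commands": [0.28, 0.47, -0.56, 0, 0, 0, 1, 0.28, 0.47, -0.56, 0, 0, 0, 1, 0.28, 0.47, -0.56, 0, 0, 0, 1, 0.28, 0.47, -0.56, 0, 0, 0, 1, 0.28, 0.47, -0.56, 0, 0, 0, 1, 0.28, 0.47, -0.56, 0, 0, 0, 1, 0, 0, 0, 0, 0, 0, 1, 0, 0, 0, 0, 0, 0, 1, 0, 0, 0, 0, 0, 0, 1, 0, 0, 0, 0, 0, 0, 1]}}

```text
clock: 3.03
eef_pos: [0.4988, -0.0694, 0.1068]
tcp_rot: [3.14, -0.002, 0.092]
force: [0.6, -0.0, 0.2]
width: 0.0003
grasp_force: 0.0
```

>>> {"op": "play_rows", "data": {"commands": [0, 0.04, -0.12, 0, 0, 0, 1, 0, 0.04, -0.12, 0, 0, 0, 1, 0, 0, -0.08, 0, 0, 0, 1, 0, 0, -0.05, 0, 0, 0, 1, 0, 0, 0, 0, 0, 0, 1, 0, 0, 0, 0, 0, 0, 1]}}

```text
clock: 3.53
eef_pos: [0.4978, -0.0651, 0.0902]
tcp_rot: [-3.141, 0.0, 0.093]
force: [-0.3, 0.7, -0.3]
width: 0.0006
grasp_force: 0.0
```

>>> {"op": "play_rows", "data": {"commands": [0, 0, -0.0125, 0, 0, 0, 1, 0, 0, -0.0125, 0, 0, 0, 1, 0, 0, 0, 0, 0, 0, 1]}}

```text
clock: 3.78
eef_pos: [0.498, -0.065, 0.0894]
tcp_rot: [3.142, -0.0, 0.093]
force: [0.9, -0.1, -0.7]
width: 0.0003
grasp_force: 0.0
```

>>> {"op": "play_rows", "data": {"commands": [0, 0, -0.0125, 0, 0, 0, 1, 0, 0, 0, 0, 0, 0, 1]}}

```text
clock: 3.95
eef_pos: [0.498, -0.065, 0.0889]
tcp_rot: [3.142, -0.0, 0.093]
force: [-0.5, -0.1, 0.3]
width: 0.0008
grasp_force: 0.0
```

>>> {"op": "play_rows", "data": {"commands": [0, 0, -0.0125, 0, 0, 0, 1, 0, 0, 0, 0, 0, 0, 1]}}

```text
clock: 4.12
eef_pos: [0.4979, -0.065, 0.0883]
tcp_rot: [-3.142, 0.0, 0.093]
force: [-0.2, -0.0, -0.1]
width: 0.0003
grasp_force: 0.0
```

>>> {"op": "play_rows", "data": {"commands": [0, 0, -0.0125, 0, 0, 0, 1, 0, 0, 0, 0, 0, 0, 1]}}

```text
clock: 4.28
eef_pos: [0.4979, -0.065, 0.0878]
tcp_rot: [-3.142, 0.0, 0.093]
force: [-0.2, -0.1, 0.4]
width: 0.0006
grasp_force: 0.0
```

>>> {"op": "play_rows", "data": {"commands": [0, 0, -0.0125, 0, 0, 0, 1, 0, 0, 0, 0, 0, 0, 1]}}

```text
clock: 4.45
eef_pos: [0.4979, -0.065, 0.0873]
tcp_rot: [-3.142, 0.0, 0.093]
force: [0.6, -0.3, 0.9]
width: 0.0007
grasp_force: 0.0
```

>>> {"op": "play_rows", "data": {"commands": [0, 0, -0.0125, 0, 0, 0, 1, 0, 0, 0, 0, 0, 0, 1]}}

```text
clock: 4.62
eef_pos: [0.4979, -0.065, 0.0868]
tcp_rot: [-3.142, 0.0, 0.093]
force: [-0.4, -0.0, 0.7]
width: 0.0005
grasp_force: 0.0
```

>>> {"op": "play_rows", "data": {"commands": [0, 0, -0.0125, 0, 0, 0, 1, 0, 0, 0, 0, 0, 0, 1]}}

```text
clock: 4.78
eef_pos: [0.498, -0.0651, 0.0865]
tcp_rot: [3.142, -0.0, 0.093]
force: [-1.3, -0.2, 0.9]
width: 0.0009
grasp_force: 0.7
```

>>> {"op": "play_rows", "data": {"commands": [0, 0, -0.0125, 0, 0, 0, 1, 0, 0, 0, 0, 0, 0, 1]}}

```text
clock: 4.95
eef_pos: [0.4981, -0.0651, 0.0862]
tcp_rot: [3.141, -0.0, 0.093]
force: [-1.2, -0.4, 2.4]
width: 0.0003
grasp_force: 1.6
```

>>> {"op": "play_rows", "data": {"commands": [0, 0, -0.0125, 0, 0, 0, 1, 0, 0, 0, 0, 0, 0, 1]}}

```text
clock: 5.12
eef_pos: [0.4981, -0.0651, 0.0858]
tcp_rot: [3.141, -0.0, 0.093]
force: [-1.2, 0.3, 5.4]
width: 0.0007
grasp_force: 2.6
```

>>> {"op": "play_rows", "data": {"commands": [0, 0, -0.0125, 0, 0, 0, 1, 0, 0, 0, 0, 0, 0, 1]}}

```text
clock: 5.28
eef_pos: [0.4982, -0.0651, 0.0855]
tcp_rot: [3.141, -0.0, 0.093]
force: [-2.0, 1.3, 7.0]
width: 0.0006
grasp_force: 3.5
```

>>> {"op": "play_rows", "data": {"commands": [0.005, -0.05, 0, 0, 0, 0, 1, 0.005, -0.05, 0, 0, 0, 0, 1, 0.005, -0.05, 0, 0, 0, 0, 1]}}

```text
clock: 5.53
eef_pos: [0.4988, -0.0706, 0.0859]
tcp_rot: [-3.141, -0.0, 0.093]
force: [-3.5, 3.2, 11.9]
width: 0.0005
grasp_force: 5.8
```

>>> {"op": "play_rows", "data": {"commands": [0.005, -0.05, 0, 0, 0, 0, 1, 0.005, -0.05, 0, 0, 0, 0, 1]}}

```text
clock: 5.7
eef_pos: [0.4992, -0.075, 0.0861]
tcp_rot: [-3.142, -0.0, 0.094]
force: [-3.7, 1.8, 11.7]
width: 0.0006
grasp_force: 5.8
```

```bash
python3 - <<'E'
from m import *
p,W=measure(3); print(r.get_obs()["force"],r.get_obs()["eef_pos"])
save(p,"c3.png",(230,170,380,280),5)
save(r.capture("scene"),"c4.png",(220,130,380,250),5)
E
```

```text
green none
orange [297.97 200.18] 9.8 [ 0.5727 -0.0905  0.059 ]
blue none
yellow none
[-3.648816    1.15778985 11.67505784] [ 0.49930806 -0.07537097  0.08616889]
```

>>> {"op": "play_rows", "data": {"commands": [0, 0, 0.012, 0, 0, 0, 1, 0, 0, 0, 0, 0, 0, 1]}}

```text
clock: 6.07
eef_pos: [0.4992, -0.0754, 0.0864]
tcp_rot: [3.141, -0.0, 0.094]
force: [-3.4, 0.0, 9.3]
width: 0.0002
grasp_force: 4.6
```

View pics/c4.png

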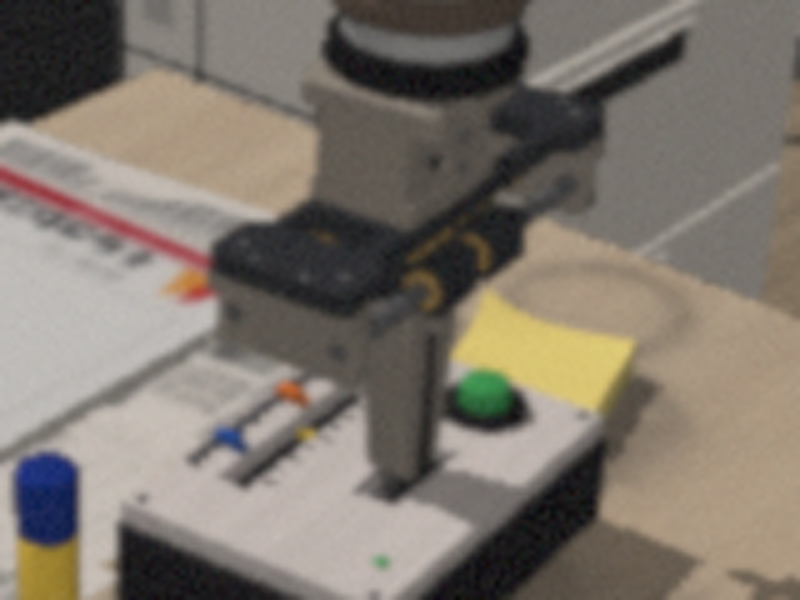

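```bash
cat > s.py <<'E'
from h import *
C=np.array([.5179,-.0783]);yaw=.093
ey=np.array([-np.sin(yaw),np.cos(yaw)]); ex=np.array([np.cos(yaw),np.sin(yaw)])
def scene(n=3,name=None):
    im=0
    for _ in range(n): p=r.capture("scene"); im=im+p["image"].astype(np.float32)/n
    x0,y0=250,190; x1,y1=320,235
    big=cv2.resize(im[y0:y1,x0:x1],None,fx=8,fy=8,interpolation=cv2.INTER_CUBIC).clip(0,255).astype(np.uint8)
    if name: save(p,name,(240,170,360,260),6)
    hsv=cv2.cvtColor(big,cv2.COLOR_RGB2HSV); out={}
    for k,lo,hi,z in (("orange",(3,130,110),(17,255,255),.059),("blue",(100,110,60),(125,255,255),.059),("yellow",(19,100,90),(36,255,255),.0545)):
        n_,l,s,c=cv2.connectedComponentsWithStats(cv2.inRange(hsv,lo,hi)); got=[]
        for i in np.argsort(-s[1:,4])[:3]+1 if n_>1 else []:
            q=(c[i]+.5)/8-.5+[x0,y0]; w=ray_z(p,q,z)[:2]-C
            got.append((round(s[i,4]/64,1),np.round(1000*np.array([w@ex,w@ey]),1).tolist(),np.round(q,1).tolist()))
        print(k,got)
E
python3 -c "
from s import *
scene()"
```

```text
orange [(np.float64(12.7), [51.6, -20.7], [277.8, 208.0])]
blue [(np.float64(10.4), [51.7, 23.6], [265.5, 217.0])]
yellow [(np.float64(87.2), [14.0, -114.7], [316.1, 197.3]), (np.float64(7.6), [32.8, -4.1], [280.6, 216.1]), (np.float64(2.0), [49.4, -127.8], [305.7, 190.1])]
```

```bash
python3 - <<'E'
import s,cv2
from s import *
p=r.capture("scene"); p=dict(p); p["image"]=cv2.imread("pics/scene1.png")[:,:,::-1]
class F: 
    def capture(self,n): return p
s.r=F(); scene(1)
E
```

```text
orange [(np.float64(12.8), [51.6, -20.7], [277.8, 208.0])]
blue [(np.float64(10.6), [51.6, 23.6], [265.5, 217.1])]
yellow [(np.float64(86.3), [13.9, -114.8], [316.2, 197.3]), (np.float64(8.8), [33.0, 0.9], [279.2, 217.1])]
```

>>> {"op": "play_rows", "data": {"commands": [0.005, -0.05, 0, 0, 0, 0, 1, 0.005, -0.05, 0, 0, 0, 0, 1, 0, 0, 0, 0, 0, 0, 1]}}

```text
clock: 6.52
eef_pos: [0.4997, -0.0793, 0.0864]
tcp_rot: [3.141, -0.0, 0.093]
force: [-3.2, 0.4, 9.1]
width: 0.0003
grasp_force: 4.8
```

>>> {"op": "play_rows", "data": {"commands": [0.005, -0.05, 0, 0, 0, 0, 1, 0.005, -0.05, 0, 0, 0, 0, 1, 0, 0, 0, 0, 0, 0, 1]}}

```text
clock: 6.77
eef_pos: [0.5001, -0.0833, 0.0864]
tcp_rot: [3.141, -0.0, 0.093]
force: [-3.4, 1.8, 8.4]
width: 0.0008
grasp_force: 4.7
```

```bash
python3 -c "
from s import *
scene()"
```

```text
orange [(np.float64(12.9), [51.6, -20.7], [277.8, 208.0]), (np.float64(2.5), [-21.1, 19.2], [296.4, 228.0])]
blue [(np.float64(10.5), [51.7, 23.6], [265.5, 217.0])]
yellow [(np.float64(84.7), [13.9, -115.3], [316.3, 197.2]), (np.float64(7.5), [32.7, -8.2], [281.8, 215.3])]
```

>>> {"op": "play_rows", "data": {"commands": [0.005, -0.05, 0, 0, 0, 0, 1, 0.005, -0.05, 0, 0, 0, 0, 1, 0, 0, 0, 0, 0, 0, 1]}}

```text
clock: 7.17
eef_pos: [0.5005, -0.0874, 0.0864]
tcp_rot: [3.141, -0.0, 0.093]
force: [-2.6, 0.7, 8.6]
width: 0.0003
grasp_force: 4.4
```

>>> {"op": "play_rows", "data": {"commands": [0.005, -0.05, 0, 0, 0, 0, 1, 0.005, -0.05, 0, 0, 0, 0, 1, 0, 0, 0, 0, 0, 0, 1]}}

```text
clock: 7.42
eef_pos: [0.5008, -0.0915, 0.0861]
tcp_rot: [3.141, -0.0, 0.093]
force: [-1.7, -0.7, 6.7]
width: 0.0004
grasp_force: 3.2
```

```bash
python3 -c "
from s import *
scene()"
```

```text
orange [(np.float64(12.8), [51.6, -20.7], [277.8, 208.0]), (np.float64(2.4), [-16.6, 5.9], [298.1, 224.3])]
blue [(np.float64(10.4), [51.7, 23.6], [265.5, 217.0])]
yellow [(np.float64(74.5), [13.7, -117.2], [316.8, 196.8]), (np.float64(7.5), [32.6, -13.7], [283.3, 214.1])]
```

>>> {"op": "play_rows", "data": {"commands": [0, 0, 0.15, 0, 0, 0, 1, 0, 0, 0.5, 0, 0, 0, 1, -0.5, 0, 0.4, 0, 0, 0, 1, -0.7, 0, 0, 0, 0, 0, 1, -0.7, 0, 0, 0, 0, 0, 1, -0.7, 0, 0, 0, 0, 0, 1, -0.7, 0, 0, 0, 0, 0, 1, -0.5, 0, 0, 0, 0, 0, 1, 0, 0, 0, 0, 0, 0, 1, 0, 0, 0, 0, 0, 0, 1]}}

```text
clock: 8.4
eef_pos: [0.3483, -0.0911, 0.1274]
tcp_rot: [3.141, -0.001, 0.092]
force: [1.0, -0.6, 0.4]
width: 0.0007
grasp_force: 0.0
```

```bash
python3 - <<'E'
from m import *
from s import scene,C,ex,ey
p,W=measure(5)
for k in W: w=W[k][:2]-C; print(k,np.round(1000*np.array([w@ex,w@ey]),1))
save(p,"c5.png",(250,185,350,255),7)
scene()
E
```

```text
green [323.  232.2] 96.0 [ 0.5058 -0.1393  0.07  ]
orange [298.07 201.21] 15.3 [ 0.5706 -0.0907  0.059 ]
blue [276.78 203.67] 14.3 [ 0.5663 -0.0468  0.059 ]
yellow [298.37 210.17] 8.5 [ 0.5525 -0.0912  0.0525]
panel [[0.5707, 0.0134], [0.5867, -0.1591], [0.4649, -0.1692], [0.4494, 0.0017]] [ 0.5179 -0.0783]
green [-17.7 -59.6]
orange [ 51.3 -17.2]
blue [51.1 26.9]
yellow [ 33.3 -16.1]
orange [(np.float64(12.9), [51.5, -20.7], [277.9, 208.0]), (np.float64(1.9), [-17.0, 4.7], [298.7, 224.1])]
blue [(np.float64(10.5), [51.7, 23.6], [265.5, 217.0])]
yellow [(np.float64(86.7), [14.0, -114.9], [316.2, 197.2]), (np.float64(8.6), [33.0, -14.0], [283.2, 214.0])]
```

View pics/c5.png

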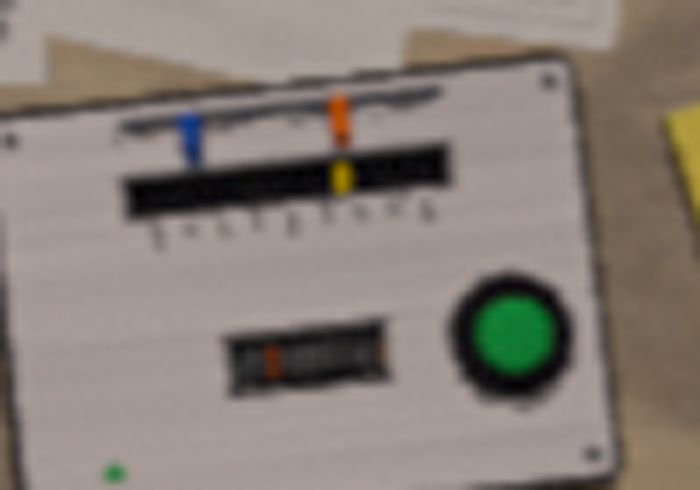

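>>> {"op": "play_rows", "data": {"commands": [0.6, 0.05, 0, 0, 0, 0, 1, 0.6, 0.05, 0, 0, 0, 0, 1, 0.6, 0.05, 0, 0, 0, 0, 1, 0.6, 0.05, 0, 0, 0, 0, 1, 0.6, 0.05, 0, 0, 0, 0, 1, 0.5, 0.03, -0.2, 0, 0, 0, 1, 0.29, 0, -0.3, 0, 0, 0, 1, 0, 0, -0.3, 0, 0, 0, 1, 0, 0, -0.12, 0, 0, 0, 1, 0, 0, 0, 0, 0, 0, 1, 0, 0, 0, 0, 0, 0, 1, 0, 0, 0, 0, 0, 0, 1]}}

```text
clock: 9.8
eef_pos: [0.5004, -0.08, 0.0913]
tcp_rot: [3.141, -0.001, 0.093]
force: [0.0, 0.2, 0.1]
width: 0.0002
grasp_force: 0.0
```

>>> {"op": "play_rows", "data": {"commands": [0, 0, -0.05, 0, 0, 0, 1, 0, 0, -0.045, 0, 0, 0, 1, 0, 0, 0, 0, 0, 0, 1, 0, 0, 0, 0, 0, 0, 1]}}

```text
clock: 10.13
eef_pos: [0.5006, -0.0801, 0.0874]
tcp_rot: [3.141, -0.001, 0.093]
force: [-0.0, 0.1, 1.5]
width: 0.0005
grasp_force: 1.2
```

>>> {"op": "play_rows", "data": {"commands": [0, 0, -0.0125, 0, 0, 0, 1, 0, 0, 0, 0, 0, 0, 1]}}

```text
clock: 10.3
eef_pos: [0.5006, -0.0801, 0.087]
tcp_rot: [3.141, -0.001, 0.093]
force: [-0.7, 0.2, 5.3]
width: 0.001
grasp_force: 2.7
```

Slightly firmer, then a 2 mm drag.

>>> {"op": "play_rows", "data": {"commands": [0, 0, -0.006, 0, 0, 0, 1, 0, 0, 0, 0, 0, 0, 1]}}

```text
clock: 10.47
eef_pos: [0.5006, -0.0801, 0.0868]
tcp_rot: [3.141, -0.001, 0.093]
force: [-0.3, -0.6, 6.0]
width: 0.0006
grasp_force: 3.1
```

>>> {"op": "play_rows", "data": {"commands": [0.002, -0.025, 0, 0, 0, 0, 1, 0.003, -0.025, 0, 0, 0, 0, 1, 0, 0, 0, 0, 0, 0, 1]}}

```text
clock: 10.72
eef_pos: [0.5008, -0.0817, 0.0868]
tcp_rot: [-3.141, -0.001, 0.093]
force: [-0.3, 2.2, 6.9]
width: 0.0003
grasp_force: 3.3
```

```bash
python3 -c "
from s import *
scene()"
```

```text
orange [(np.float64(12.8), [51.6, -20.7], [277.8, 208.0])]
blue [(np.float64(10.5), [51.7, 23.5], [265.5, 217.0])]
yellow [(np.float64(86.3), [14.0, -115.0], [316.2, 197.2]), (np.float64(7.4), [32.7, -14.0], [283.4, 214.1])]
```

>>> {"op": "play_rows", "data": {"commands": [0.003, -0.03, 0, 0, 0, 0, 1, 0, 0, 0, 0, 0, 0, 1, 0, 0, 0, 0, 0, 0, 1]}}

```text
clock: 11.12
eef_pos: [0.5009, -0.0829, 0.0868]
tcp_rot: [-3.141, -0.001, 0.093]
force: [-1.0, 2.0, 6.9]
width: 0.0007
grasp_force: 3.3
```

```bash
python3 -c "
from s import *
scene(4)"
```

```text
orange [(np.float64(12.9), [51.5, -20.7], [277.8, 208.0])]
blue [(np.float64(10.6), [51.7, 23.5], [265.5, 217.0])]
yellow [(np.float64(85.8), [14.0, -115.1], [316.2, 197.2]), (np.float64(6.5), [32.5, -14.9], [283.7, 213.9])]
```

>>> {"op": "play_rows", "data": {"commands": [0, 0, 0.15, 0, 0, 0, 1, 0, 0, 0.5, 0, 0, 0, 1, -0.5, 0, 0.4, 0, 0, 0, 1, -0.7, -0.3, 0, 0, 0, 0, 1, -0.7, -0.3, 0, 0, 0, 0, 1, -0.7, -0.3, 0, 0, 0, 0, 1, -0.7, -0.3, 0, 0, 0, 0, 1, -0.5, -0.2, 0, 0, 0, 0, 1, 0, 0, 0, 0, 0, 0, 1, 0, 0, 0, 0, 0, 0, 1]}}

```text
clock: 12.15
eef_pos: [0.348, -0.1392, 0.1281]
tcp_rot: [3.141, -0.001, 0.091]
force: [0.3, 0.9, 0.4]
width: 0.0006
grasp_force: 0.0
```

```bash
python3 - <<'E'
from m import *
from s import scene,C,ex,ey
p,W=measure(5,verbose=False)
for k in W: w=W[k][:2]-C; print(k,np.round(1000*np.array([w@ex,w@ey]),1))
scene()
E
```

```text
panel [[0.5707, 0.0134], [0.5867, -0.1591], [0.4649, -0.1692], [0.4494, 0.0017]] [ 0.5179 -0.0783]
green [-17.7 -59.6]
orange [ 51.3 -17.2]
blue [51.1 26.9]
yellow [ 32.8 -17.8]
orange [(np.float64(12.9), [51.6, -20.8], [277.8, 208.0]), (np.float64(1.5), [-15.5, 1.4], [298.9, 223.2])]
blue [(np.float64(10.5), [51.7, 23.6], [265.5, 217.0])]
yellow [(np.float64(86.6), [14.0, -114.9], [316.2, 197.3]), (np.float64(7.8), [32.9, -15.5], [283.7, 213.7])]
```

>>> {"op": "play_rows", "data": {"commands": [0.6, 0, 0, 0, 0, 0, 1, 0.6, 0, 0, 0, 0, 0, 1, 0.6, 0, 0, 0, 0, 0, 1, 0.6, 0, 0, 0, 0, 0, 1, 0.6, 0, 0, 0, 0, 0, 1, 0.6, 0, -0.1, 0, 0, 0, 1, 0.35, 0, -0.3, 0, 0, 0, 1, 0, 0, -0.25, 0, 0, 0, 1, 0, 0, -0.05, 0, 0, 0, 1, 0, 0, 0, 0, 0, 0, 1, 0, 0, 0, 0, 0, 0, 1]}}

```text
clock: 13.47
eef_pos: [0.5055, -0.1388, 0.0998]
tcp_rot: [-3.141, 0.001, 0.093]
force: [-0.6, 0.1, 0.1]
width: 0.0005
grasp_force: 0.0
```

>>> {"op": "play_rows", "data": {"commands": [0, 0, -0.05, 0, 0, 0, 1, 0, 0, -0.05, 0, 0, 0, 1, 0, 0, -0.025, 0, 0, 0, 1, 0, 0, -0.025, 0, 0, 0, 1, 0, 0, 0, 0, 0, 0, 1]}}

```text
clock: 13.88
eef_pos: [0.5063, -0.1392, 0.0942]
tcp_rot: [3.141, 0.0, 0.093]
force: [-1.5, -0.3, 2.0]
width: 0.0005
grasp_force: 1.0
```

>>> {"op": "play_rows", "data": {"commands": [0, 0, -0.025, 0, 0, 0, 1, 0, 0, -0.025, 0, 0, 0, 1, 0, 0, 0, 0, 0, 0, 1]}}

```text
clock: 14.13
eef_pos: [0.5064, -0.1392, 0.0921]
tcp_rot: [3.141, 0.0, 0.093]
force: [-1.6, -1.0, 3.5]
width: 0.0004
grasp_force: 1.6
```

>>> {"op": "play_rows", "data": {"commands": [0, 0, -0.025, 0, 0, 0, 1, 0, 0, -0.025, 0, 0, 0, 1, 0, 0, 0, 0, 0, 0, 1, 0, 0, 0, 0, 0, 0, 1]}}

```text
clock: 14.47
eef_pos: [0.5065, -0.1391, 0.0901]
tcp_rot: [3.141, 0.0, 0.093]
force: [-2.7, 0.2, 5.2]
width: 0.0008
grasp_force: 2.2
```

>>> {"op": "play_rows", "data": {"commands": [0, 0, -0.0125, 0, 0, 0, 1, 0, 0, 0, 0, 0, 0, 1]}}

```text
clock: 14.63
eef_pos: [0.5065, -0.1392, 0.0896]
tcp_rot: [3.141, 0.0, 0.093]
force: [-2.6, -1.2, 5.6]
width: 0.0008
grasp_force: 2.3
```

One more small step to be sure of the stop, then up and away.

>>> {"op": "play_rows", "data": {"commands": [0, 0, -0.0125, 0, 0, 0, 1, 0, 0, 0, 0, 0, 0, 1]}}

```text
clock: 14.8
eef_pos: [0.5065, -0.1392, 0.0893]
tcp_rot: [3.141, 0.0, 0.093]
force: [-4.3, -1.1, 6.3]
width: 0.0003
grasp_force: 3.2
```

>>> {"op": "play_rows", "data": {"commands": [0, 0, 0.1, 0, 0, 0, 1, 0, 0, 0.4, 0, 0, 0, 1, 0, 0, 0.5, 0, 0, 0, 1, -0.5, 0, 0.2, 0, 0, 0, 1, -0.7, 0, 0, 0, 0, 0, 1, -0.7, 0, 0, 0, 0, 0, 1, -0.7, 0, 0, 0, 0, 0, 1, -0.7, 0, 0, 0, 0, 0, 1, -0.5, 0, 0, 0, 0, 0, 1, 0, 0, 0, 0, 0, 0, 1, 0, 0, 0, 0, 0, 0, 1]}}

```text
clock: 15.72
eef_pos: [0.3544, -0.1389, 0.1369]
tcp_rot: [3.141, -0.001, 0.092]
force: [0.3, -0.2, -0.1]
width: 0.0004
grasp_force: 0.0
```

```bash
python3 - <<'E'
from m import *
from s import scene,C,ex,ey
p,W=measure(5,verbose=False)
for k in W: w=W[k][:2]-C; print(k,np.round(1000*np.array([w@ex,w@ey]),1))
save(p,"c6.png",(220,170,400,280),4)
E
```

```text
panel [[0.5707, 0.0133], [0.5866, -0.1591], [0.4648, -0.1692], [0.4494, 0.0017]] [ 0.5179 -0.0783]
green [-17.7 -59.6]
orange [ 51.3 -17.2]
blue [51.1 26.9]
yellow [ 32.8 -17.8]
```

View pics/c6.png

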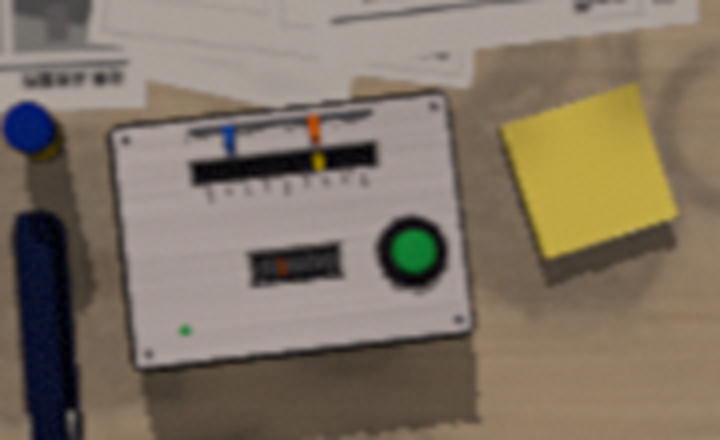

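The pointer (319,161) stands in line with the orange tab (315,130). The button is up again, and the stapler, glue stick and sticky pad have not moved.

```bash
python3 -c "
from cell import r
print(r.close_job())"
```

```text
the job is handed in; nothing more can be done
None
```

The job is handed in: the pointer stands within about 0.6 mm of the orange tab, and the green button was then pressed fully and let go. The force reading peaked at about 12.5 N at the wheel (limit 14 N), and nothing around the console moved.

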